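Check the moisture of an oak high chair tray

TASK

Before the oak high chair tray is oiled, its moisture is read: turn the meter's knob until its pointer is at the long bar mark on the dial and let go, then take the probe out of its stand and hold it upright with its sprung tip inside the chalk ring on the tray, pressing lightly so that the tip is pushed about half way in. Finish while still holding it there, and leave the things on the tray where they are.

Things in the scene. Friction and masses are not known exactly. Their poses are not given: they have to be found in the camera images.
- meter: Moisture meter: grey plastic box 100 (x) x 120 (y) x 45 mm high, fixed to the bench, with a black blank window and a black knob on its top. Origin at the centre of its underside.
- knob_grip (a point): Point on the knob's upright axis, 18 mm above the meter's top (63 mm above the bench); its x axis points along the pointer. The knob is a black bar 38 mm long, 13 mm wide, 22 mm high with upright sides, centred on the axis, on a skirt disc 40 mm wide, 4 mm high; its top is 26 mm above the meter's top. The pointer end has a small nose and a white line on top.
- species_knob (a joint): Angle of the knob in rad, growing clockwise seen from above, stops at 0 and 2.2; it stays where it is left and turns with about 0.04 N m. The pointer is at the long bar mark at 1.40. It starts between 0 and 0.7.
- index_mark (a point): Middle of the long white bar mark on the meter's top, 35 mm from the knob's axis (the bar is 14 mm long, 5 mm wide, radial). The other marks of the dial are small round dots.
- stand: Wooden block 70 x 70 x 66 mm high, fixed to the bench, with an upright hole 22 mm wide in its middle. Origin at the centre of its underside.
- probe: Hand-held probe, 160 mm long, 120 g, tip down in the stand. Origin at the end of the sprung-out tip, z towards the handle: tip pin 8 mm in diameter up to 18 mm, steel nose 18 mm in diameter up to 60, round black handle 26 mm in diameter from 60 to 160. Its handle rests on the block's top, so the origin is 6 mm above the bench; it must rise 66 mm to come clear.
- handle_mid (a point): Middle of the probe's handle, 115 mm above the probe's origin: the place to grip.
- probe_tip (a point): The end of the sprung tip; moves up the probe as the tip is pushed in.
- plunger (a joint): How far the sprung tip is pushed into the probe, in m: 0 out, 0.012 fully in (half way 0.006). It begins to give at 1 N and then takes 0.5 N per mm: about 4 N half way, 7 N fully in.
- tray: Dark oak high chair tray, 320 (x) x 420 (y) mm with rounded corners, fixed to the bench; its flat floor is 18 mm above the bench, with a 12 mm wide rim 9 mm higher round the edge. Origin at the centre of its underside.
- mark: Thin white chalk ring on the tray's floor, 24 mm inside diameter, with four short strokes pointing outwards from it. Origin at the ring's centre on the tray's floor (18 mm above the bench).
- plate: Yellow plastic plate on the tray, 160 mm in diameter, 18 mm high, loose. Origin at the centre of its underside.
- cup: Stainless steel cup on the tray, 68 mm in diameter at the rim, 70 mm high, loose. Origin at the centre of its underside.
- teether: Pale silicone teether on the tray, a ring 73 mm across and 13 mm thick with three small beads outside, loose. Origin at the centre of its underside.
- fork_a: Bamboo fork lying on the tray, 142 mm long, 20 mm wide, 5 mm thick, loose; tines to its +x. Origin near its middle, underneath.
- fork_b: The second bamboo fork, the same, lying beside the first.
- tap_light: Battery tap light on the tray, a white disc 82 mm in diameter and 32 mm high with a clear dome and a small toggle switch on its side, loose. Origin at the centre of its underside.
Things that resemble listed ones, but are neither listed nor needed, are in the scene too. What is shaped like the meter but blue is not meant.

How it is judged:
By the outcome, as a careful person would: the job done as asked, in the order asked, and still so for the second after the job is handed in, while the arm keeps its last pose, push and grip.
It also fails if it takes over 64 s, if anything falls off the work surface, if the arm or the gripper's body presses on something with over 40 N, if the wrist force passes 120 N, or if a joint passes its speed limit or range.

ROBOT

A 6-joint arm with a two-finger parallel gripper is mounted at the origin on the work surface. World frame = base frame: x ahead of the robot, y to its left, z up, the work surface at z = 0. Lengths are in mm, angles in rad, forces in N, time in s.
With the tool pointing down it reaches from about 400 to 925 mm from the base axis. Payload 12.5 kg.
Tool frame: the origin (TCP) lies on the centre line of the jaws, within the pads' length; the fingertips stand 14 mm ahead of it and the grasp point (between the pads) lies 5 mm behind it; z points along the fingers, y is the line along which they close (so a half turn about z gives the same grasp; the last joint's range is limited). The gripper opens to 95 mm and grips with 3 to 60 N. Pads are 20 mm wide; open, the fingers measure 119 mm over their backs; the gripper's body (75 mm by 180 mm) begins 59 mm behind the grasp point.
Start: joints at [1.022, 0.491, 1.559, -0, 1.092, -0.106], TCP at [267.78, 564.747, 228.661] pointing down, gripper open.
Joint ranges: [-3.1, 3.1], [-0.84, 2.19], [0.05, 2.79], [-1.13, 4.28], [0.06, 2.93], [-2.69, 2.69]. Speed limits (rad/s): [2.22, 2.22, 2.79, 3.14, 3.14, 3.14].

INTERFACE

Orientations are given as a unit quaternion [x, y, z, w].
In Python, from plant import env gives the robot as it stands.
- The arm moves only by the tool servo_tool, never from a script. Its argument "steps" is one flat list of numbers, 7 for each row, row after row: the turn, a rotation vector about the tool's x, y, z in degrees, then the shift along the tool's x, y, z in mm, then the finger opening in mm, from 0 to 95.1. A call has 1 to 8 rows; each row shifts and turns the commanded pose from where the row before left it, along the tool's axes as they then stand; what a row does not reach is not made up. A row lasts 1/8 s, in which the tool goes at most 62.5 mm and 10.7 degrees, less where a joint would pass 70% of its speed; a pose out of reach is approached as far as the arm can. A call with a gripper value outside its range is refused whole. The fingers move at their own pace and stop on an object; "force" is the grip in N (left out, the last holds). Time passes only in rows, so rows that do not move let the fingers close. It gives the time, the measured TCP pose, the force, the opening and the grip force at its end, in the units of the state.
- env.read_state(): the state, without advancing time (a new reading comes with each control period).
- env.capture(name): name is "side" or "top"; returns a dict with "image" (384x512x3 uint8, red, green, blue), "depth" (384x512 float32, mm along the optical axis (not along the pixel's ray), 0 where there is no reading), "fx", "fy", "cx", "cy" (pixels), "distortion" ([k1, k2, p1, p2, k3] as OpenCV has them; the pictures are not rectified), "T" (4x4, takes a point from camera to world coordinates). Camera axes: x right, y down, z forward; pixel columns grow to the right and rows downward; lengths in mm; the calibration is good to about 2 mm. A picture is of the moment at which its call begins.
- env.job_done(): hands the job in; it is judged then, once.
The state is a dict: "clock": time; "q": joint angles; "joint_vel": joint speeds; "joint_efforts": joint torques, N m; "position": TCP position; "tcp_rot": TCP orientation; "force": force on the tool from outside, world axes, zero at the start; "torque": the same for the moment, N m; "finger_gap": finger opening in mm; "grasp_force": force on a finger pad.
Only numpy, scipy, OpenCV 4.12 (cv2) and the standard library are available. Lean on these libraries where they do the work, as an engineer would, in place of code of your own. Each camera call takes 0.05 s, during which the arm holds its last target. There are 200 camera calls.

## Working session

There is one attempt and no reset: what is moved stays moved. The work goes in short steps, Python scripts to look and compute and a tool call to move; the robot and the scene stay as the last step left them, time stands still between calls to the robot, and variables do not carry over. Pictures are saved under pics/ and viewed, at most 10 in all, crops included, and the job is handed in when it is done.

Besides the shell and the picture viewer there is one more tool, called after "Call:" as name(argument=value, ...) on one line, values as JSON. servo_tool: Moves the arm, as the interface text tells. Its arguments: {"type":"object","properties":{"steps":{"type":"array"},"force":{"type":"number"}},"required":["steps"]}

```bash
mkdir -p pics; ls
cat > h.py <<'E'
import numpy as np, cv2
from plant import env
def K(c): return np.array([[c['fx'],0,c['cx']],[0,c['fy'],c['cy']],[0,0,1.]])
def onplane(c,pts,z):
    p=cv2.undistortPoints(np.array(pts,float).reshape(-1,1,2),K(c),np.array(c['distortion'],float)).reshape(-1,2)
    T=np.array(c['T']); d=np.c_[p,np.ones(len(p))]@T[:3,:3].T; o=T[:3,3]
    return o+d*((z-o[2])/d[:,2])[:,None]
def bydepth(c,pts):
    p=cv2.undistortPoints(np.array(pts,float).reshape(-1,1,2),K(c),np.array(c['distortion'],float)).reshape(-1,2)
    T=np.array(c['T']); out=[]
    for (u,v),q in zip(pts,p):
        w=c['depth'][int(v)-1:int(v)+2,int(u)-1:int(u)+2]; w=w[w>0]
        z=np.median(w) if len(w) else np.nan
        out.append(T[:3,:3]@(np.array([q[0],q[1],1])*z)+T[:3,3])
    return np.array(out)
def proj(c,P):
    T=np.linalg.inv(np.array(c['T'])); 
    r,_=cv2.projectPoints(np.array(P,float).reshape(-1,1,3),cv2.Rodrigues(T[:3,:3])[0],T[:3,3],K(c),np.array(c['distortion'],float)); return r.reshape(-1,2)
E
python3 - <<'E'
from h import *
import pickle
for n in('top','side'):
    c=env.capture(n); pickle.dump(c,open(n+'0.pkl','wb'))
    cv2.imwrite(f'pics/{n}0.png',cv2.resize(c['image'][:,:,::-1],(800,600),interpolation=cv2.INTER_CUBIC))
    print(n,np.round(c['T'],3).tolist(),c['fx'],c['cx'],c['cy'],c['distortion'])
print(env.read_state())
E
```

```text
pics
top [[0.018, -0.99, 0.139, 301.137], [-0.999, -0.022, -0.026, -84.685], [0.029, -0.138, -0.99, 1462.315], [0.0, 0.0, 0.0, 1.0]] 437.99416295596944 263.8872927226125 190.66008769389498 [0.03241292 0.         0.         0.         0.        ]
side [[0.737, -0.333, 0.589, -322.74], [-0.676, -0.368, 0.638, -1001.983], [0.005, -0.868, -0.497, 811.579], [0.0, 0.0, 0.0, 1.0]] 475.1740478669601 260.2965579845593 185.089314459482 [-0.11246333  0.          0.          0.          0.        ]
{'clock': 0.1, 'q': array([ 1.02239091e+00,  4.91507612e-01,  1.55940465e+00, -8.12085696e-06,
        1.09169712e+00, -1.05551333e-01]), 'joint_vel': array([ 0.00132384, -0.00055214, -0.00126192, -0.00026224,  0.00074846,
       -0.00122477]), 'joint_efforts': array([ 1.89477680e-03, -6.13621473e+01, -2.58603001e+01,  6.93958928e-02,
        4.70200286e-02, -4.05508501e-05]), 'position': array([267.66964291, 564.55123148, 228.10944215]), 'tcp_rot': array([ 2.19620190e-01,  9.75585318e-01, -4.82584048e-04, -1.59865595e-04]), 'force': array([-0.72109279,  0.8517843 ,  0.16166567]), 'torque': array([-0.00722438,  0.05557581, -0.02392798]), 'grasp_force': 0.0, 'finger_gap': 95.0668352312476}
```

View pics/top0.png

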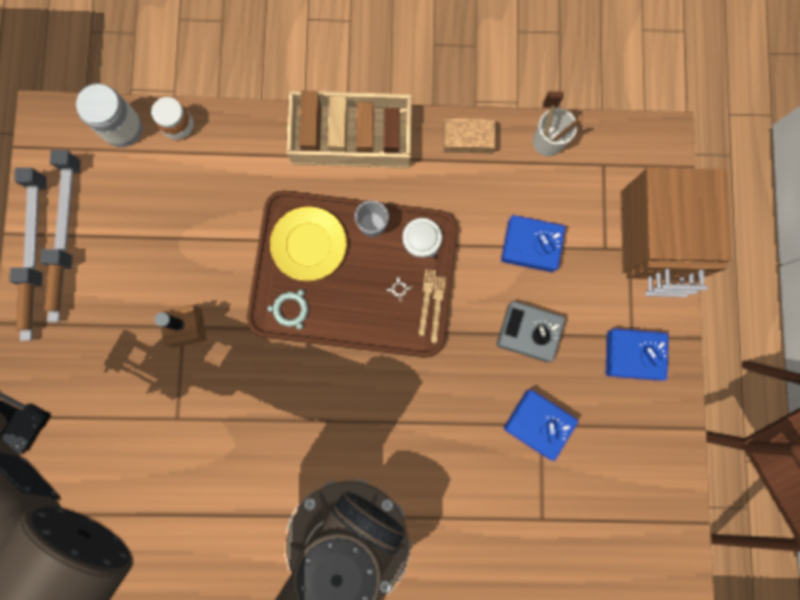

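View pics/side0.png

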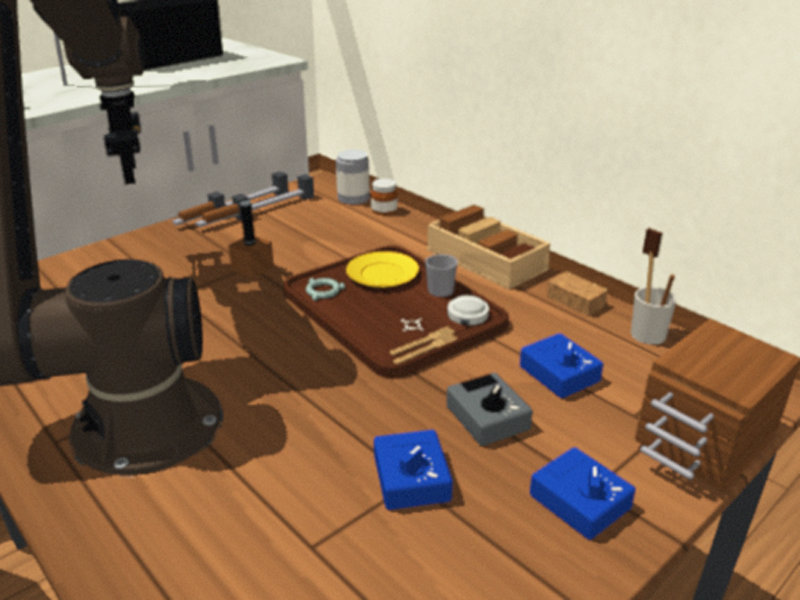

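The top view shows the grey meter at (532,331), the stand and probe at (180,325), and the chalk ring at (399,289). In the side view the meter is at (490,405) and the probe at (248,222). Next I'll enlarge these.

Run:
```python
from h import *
import pickle
t=pickle.load(open('top0.pkl','rb'));s=pickle.load(open('side0.pkl','rb'))
def crop(c,x,y,w=50,h=37.5):
    x0,y0=int(x-w/2),int(y-h/2); im=c['image'][y0:y0+int(h),x0:x0+int(w),::-1]
    return cv2.resize(im,(400,300),interpolation=cv2.INTER_CUBIC),(x0,y0)
R=[crop(t,340,212,48,36),crop(s,313,259,64,48),crop(t,118,207,64,48),crop(t,255,185,32,24)]
print([r[1] for r in R])
cv2.imwrite('pics/c1.png',np.vstack([np.hstack([R[0][0],R[1][0]]),np.hstack([R[2][0],R[3][0]])]))
```

```text
[(316, 194), (281, 235), (86, 183), (239, 173)]
```

View pics/c1.png

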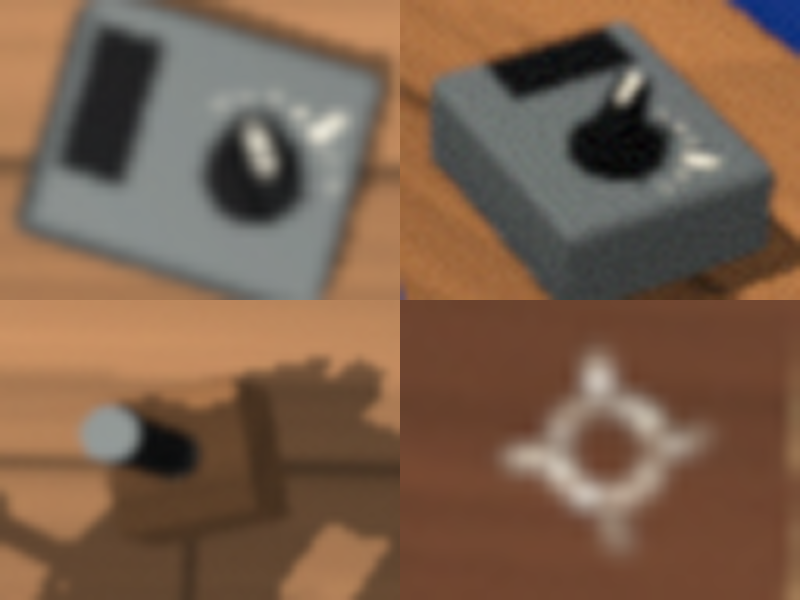

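```bash
cat > m.py <<'E'
from h import *
import pickle
t=pickle.load(open('top0.pkl','rb'));s=pickle.load(open('side0.pkl','rb'))
def px(l,s,o): return [((x+.5)/s-.5+o[0],(y+.5)/s-.5+o[1]) for x,y in l]
a=lambda l:px(l,400/48,(316,194)); b=lambda l:px(l,6.25,(281,235))
r=lambda n,v:print(n,np.round(v,1).tolist())
r('bar ends top',onplane(t,a([(308,142),(346,114),(327,128)]),45)); r('bar side',onplane(s,b([(284,157),(318,162),(300,160)]),45))
r('skirt top',onplane(t,a([(254,172),(203,172),(305,172),(254,225)]),49)); r('skirt side',onplane(s,b([(170,147),(268,147),(219,180),(219,145)]),49))
r('line top',onplane(t,a([(248,120),(266,180)]),71)); r('line side',onplane(s,b([(234,70),(220,108)]),71))
r('corners top',onplane(t,a([(95,0),(388,70),(20,225)]),45)); r('corners side',onplane(s,b([(35,85),(170,240),(372,178),(222,22)]),45))
p=px([(112,134)],6.25,(86,183)); r('probe top',onplane(t,p,166)); r('d',bydepth(t,p))
p=px([(116,205),(270,218),(240,85),(285,210)],6.25,(86,183)); r('stand',onplane(t,p[:3],66))
p=px([(209,150)],12.5,(239,173)); r('ring',onplane(t,p,18)); r('d',bydepth(t,p))
P=onplane(t,p,18); q=proj(s,P)[0]; print('ring in side',q, q*800/512)
r('probe in side*1.56', proj(s,onplane(t,px([(112,134)],6.25,(86,183)),166))*800/512)
E
python3 m.py
```

```text
bar ends top [[440.4, -412.8, 45.0], [451.7, -427.9, 45.0], [446.1, -420.4, 45.0]]
bar side [[450.5, -413.6, 45.0], [458.3, -425.2, 45.0], [453.9, -419.3, 45.0]]
skirt top [[427.8, -390.7, 49.0], [427.4, -370.7, 49.0], [428.3, -410.6, 49.0], [407.2, -390.5, 49.0]]
skirt side [[417.0, -380.7, 49.0], [446.6, -407.9, 49.0], [415.9, -408.5, 49.0], [432.8, -393.4, 49.0]]
line top [[445.9, -383.7, 71.0], [422.9, -390.5, 71.0]]
line side [[452.5, -382.1, 71.0], [429.2, -395.2, 71.0]]
corners top [[494.7, -329.3, 45.0], [469.5, -444.7, 45.0], [405.5, -299.8, 45.0]]
corners side [[409.6, -310.4, 45.0], [377.6, -417.2, 45.0], [466.6, -446.9, 45.0], [501.9, -333.7, 45.0]]
probe top [[432.7, 350.6, 166.0]]
d [[432.7, 350.6, 166.0]]
stand [[407.0, 379.7, 66.0], [401.9, 302.9, 66.0], [469.2, 322.0, 66.0]]
ring [[523.4, -94.0, 18.0]]
d [[523.6, -94.0, 16.8]]
ring in side [262.17776785 208.50486276] [409.65276227 325.78884806]
probe in side*1.56 [[243.3, 203.4]]
```

```bash
cat > pc.py <<'E'
from h import *
def cloud(c):
    h,w=c['depth'].shape; uu,vv=np.meshgrid(np.arange(w),np.arange(h))
    p=cv2.undistortPoints(np.c_[uu.ravel(),vv.ravel()].astype(float).reshape(-1,1,2),K(c),np.array(c['distortion'],float)).reshape(-1,2)
    T=np.array(c['T']);z=c['depth'].ravel()
    P=(np.c_[p,np.ones(len(p))]*z[:,None])@T[:3,:3].T+T[:3,3]; P[z==0]=np.nan
    return P.reshape(h,w,3)
def sel(P,x,y,z):
    m=(abs(P[...,0]-x[0])<x[1])&(abs(P[...,1]-y[0])<y[1])&(P[...,2]>z[0])&(P[...,2]<z[1]); return m
E
python3 - <<'E'
from pc import *
import pickle
for n in('top','side'):
    c=pickle.load(open(n+'0.pkl','rb'));P=cloud(c); im=c['image'].astype(int)
    def rep(t,x,y,z,f=None):
        m=sel(P,x,y,z)
        if f is not None:m&=f
        q=P[m]; 
        if len(q)<4: print(n,t,len(q));return
        r=cv2.minAreaRect(q[:,:2].astype(np.float32)); print(n,t,len(q),np.round(r[0],1),np.round(r[1],1),round(r[2],1),'z',np.round(np.median(q[:,2]),1),'mean',np.round(q.mean(0),1))
    rep('metertop',(440,100),(-370,110),(35,53))
    rep('knob',(432,40),(-390,40),(60,85))
    rep('stand',(430,70),(340,70),(55,76))
    rep('probe',(430,50),(345,50),(80,180))
    rep('probetop',(430,50),(345,50),(158,180))
    rep('white ring',(523,30),(-94,30),(8,28),im.min(2)>120)
    rep('bench',(300,60),(-300,60),(-20,20))
    rep('tray floor',(480,40),(-30,40),(0,40))
E
```

```text
top metertop 1062 [ 437.  -372.7] [123.2 100.7] 73.3 z 43.9 mean [ 437.2 -370.4   44. ]
top knob 64 [ 429.6 -389.6] [43.3 15.6] 18.2 z 69.0 mean [ 427.4 -389.4   68.8]
top stand 394 [433.9 351.5] [71.7 72.3] 14.1 z 65.4 mean [431.3 345.2  65.3]
top probe 138 [432.8 350.7] [24.2 26.9] 2.7 z 156.7 mean [432.  346.2 142.3]
top probetop 66 [432.9 351.5] [24.  25.3] 2.7 z 165.5 mean [433.3 350.8 165. ]
top white ring 43 [524.2 -91.1] [30.  33.6] 46.6 z 18.1 mean [523.4 -91.4  18.4]
top bench 1203 [ 300.1 -299.5] [120.2 119. ] 89.2 z -0.7 mean [ 303.1 -295.    -0.6]
top tray floor 575 [480.1 -30. ] [79.9 79.8] 90.0 z 17.2 mean [480.2 -29.5  17.3]
side metertop 1111 [ 440.2 -377.2] [121.7 100.7] 73.2 z 47.2 mean [ 432.6 -381.9   46.4]
side knob 83 [ 431.4 -394.2] [40.2 14.4] 19.5 z 72.3 mean [ 427.4 -396.8   70.8]
side stand 217 [435.9 345.4] [75.9 75. ] 9.2 z 66.4 mean [430.2 337.1  65.5]
side probe 182 [434.3 348.3] [32.9 25.9] 68.2 z 125.7 mean [432.1 342.9 126.7]
side probetop 33 [438.3 350.3] [26.3 21. ] 53.7 z 166.3 mean [435.3 346.6 165.5]
side white ring 28 [528.1 -92.3] [36.9 33. ] 54.1 z 19.9 mean [526.9 -94.6  20. ]
side bench 784 [ 300.  -299.6] [118.6 119.6] 89.9 z 2.3 mean [ 306.4 -278.2    2.3]
side tray floor 346 [480.6 -30.1] [78.9 79.7] 0.4 z 18.9 mean [479.4 -30.7  19. ]
```

The two cameras agree to within about 4 mm. Estimated positions:
- **Knob axis:** about (429,-391), pointer yaw about 18°.
- **Bar mark:** about -58° from the axis.
- **Stand:** about (433.5,350).
- **Ring:** about (525,-94).

I'll travel to above the knob along an arc.

Call:
servo_tool(steps=[0,0,0,-51,-25,0,95,0,0,0,-51,-25,0,95,0,0,0,-51,-25,0,95,0,0,0,-51,-25,0,95,0,0,0,-51,-25,0,95,0,0,0,-51,-25,0,95,0,0,0,-33,-51,0,95,0,0,0,-33,-51,0,95])

```text
clock: 1.1
position: [496.1, 175.8, 228.2]
tcp_rot: [0.22, 0.976, -0.0, -0.0]
force: [0.6, 0.8, 0.5]
finger_gap: 94.8
grasp_force: 0.0
```

Call:
servo_tool(steps=[0,0,0,-33,-51,0,95,0,0,0,-33,-51,0,95,0,0,0,-33,-51,0,95,0,0,0,-12,-56,0,70,0,0,0,-12,-56,0,50,0,0,0,-12,-56,0,50,0,0,0,-12,-56,0,50,0,0,0,-12,-56,0,50])

```text
clock: 2.1
position: [453.3, -283.4, 228.5]
tcp_rot: [0.22, 0.976, 0.0, -0.0]
force: [-0.2, -0.4, -0.4]
finger_gap: 52.1
grasp_force: 0.0
```

Call:
servo_tool(steps=[0,0,0,-12,-56,0,50,0,0,0,-12,-56,0,50,0,0,10,0,0,0,50,0,0,10,0,0,0,50,0,0,10,0,0,0,50,0,0,10,0,0,0,50,0,0,10,0,0,0,50,0,0,10,0,0,0,50])

```text
clock: 3.1
position: [427.7, -393.1, 228.3]
tcp_rot: [0.68, 0.733, 0.0, -0.0]
force: [0.8, 0.9, 0.1]
finger_gap: 50.0
grasp_force: 0.0
```

Call:
servo_tool(steps=[0,0,10,0,0,0,50,0,0,10,0,0,0,50,0,0,10,0,0,0,50,0,0,10,0,0,0,50,0,0,10,0,0,0,50,0,0,10,0,0,0,50,0,0,10,0,0,0,50,0,0,6,0,0,0,50])

```text
clock: 4.1
position: [427.7, -393.1, 228.3]
tcp_rot: [0.987, 0.16, -0.0, -0.0]
force: [-0.0, 0.1, 0.0]
finger_gap: 49.9
grasp_force: 0.0
```

Call:
servo_tool(steps=[0,0,0,0,0,45,50,0,0,0,0,0,45,50,0,0,0,0,0,38,50,0,0,0,0,0,0,50])

```text
clock: 4.6
position: [426.9, -392.2, 98.3]
tcp_rot: [0.987, 0.162, -0.001, -0.002]
force: [0.2, -0.8, 0.4]
finger_gap: 50.1
grasp_force: 0.0
```

Run:
```python
from pc import *
import pickle
R=[]
st=env.read_state();p=st['position'];print(p)
for n,(x,y) in(('top',(340,212)),('side',(313,252))):
    c=env.capture(n); pickle.dump(c,open(n+'1.pkl','wb'))
    w,h=(48,56) if n=='top' else (64,75)
    x0,y0=x-w//2,y-h//2; R.append(cv2.resize(c['image'][y0:y0+h,x0:x0+w,::-1],(400,466),interpolation=cv2.INTER_CUBIC))
    a=np.radians(18.4); yv=np.array([np.sin(a),-np.cos(a),0])
    q=proj(c,[p+[0,0,-14],p+[0,0,-14]+25*yv,p+[0,0,-14]-25*yv,[429,-391,71],[427.7,-393.1,71]])
    print(n,np.round((q-[x0,y0])*400/w).tolist())
cv2.imwrite('pics/c2.png',np.hstack(R))
```

```text
[ 426.88332576 -392.21871098   98.33653351]
top [[274.0, 246.0], [336.0, 227.0], [212.0, 266.0], [264.0, 244.0], [269.0, 247.0]]
side [[210.0, 203.0], [268.0, 222.0], [154.0, 185.0], [209.0, 226.0], [211.0, 230.0]]
```

View pics/c2.png

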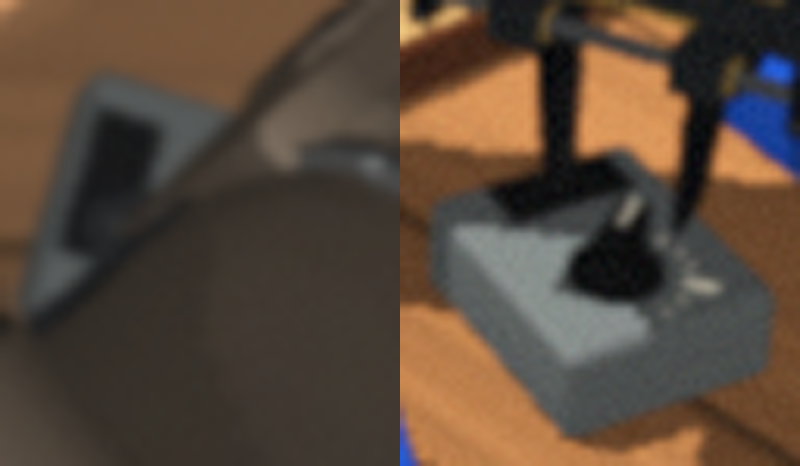

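The side view shows the fingers straddling the knob, with tips at about (560,185) and (683,230) and the knob at (620,265). They're aligned, so I'll descend and close gently.

Call:
servo_tool(steps=[0,0,0,1,0,16,50,0,0,0,0,0,16,50,0,0,0,0,0,0,30,0,0,0,0,0,0,20,0,0,0,0,0,0,8,0,0,0,0,0,0,8,0,0,0,0,0,0,8,0,0,0,0,0,0,8], force=12)

```text
clock: 5.7
position: [428.4, -391.8, 68.8]
tcp_rot: [0.987, 0.162, -0.0, -0.001]
force: [-1.1, 5.9, 4.3]
finger_gap: 13.3
grasp_force: 12.0
```

Call:
servo_tool(steps=[0,0,0,0,-1,0,8,0,0,10,0,0,0,8,0,0,10,0,0,0,8,0,0,10,0,0,0,8,0,0,10,0,0,0,8,0,0,10,0,0,0,8,0,0,10,0,0,0,8,0,0,10,0,0,0,8])

```text
clock: 6.7
position: [428.6, -391.0, 68.8]
tcp_rot: [0.9, -0.436, -0.0, -0.001]
force: [1.8, 6.9, 3.9]
finger_gap: 13.1
grasp_force: 12.0
```

Call:
servo_tool(steps=[0,0,5,0,0,0,8,0,0,0,0,0,0,8,0,0,0,0,0,0,40,0,0,0,0,0,0,50,0,0,0,0,0,-40,50,0,0,0,0,0,-60,50,0,0,0,0,0,-60,50])

```text
clock: 7.58
position: [428.1, -392.0, 230.3]
tcp_rot: [0.881, -0.472, -0.0, -0.0]
force: [0.1, -0.2, -0.8]
finger_gap: 49.6
grasp_force: 0.0
```

Run:
```python
from pc import *
import pickle
c=env.capture('side'); pickle.dump(c,open('side2.pkl','wb')); print(env.read_state()['position'],env.read_state()['tcp_rot'])
x0,y0=295,240
cv2.imwrite('pics/c3.png',cv2.resize(c['image'][y0:y0+36,x0:x0+48,::-1],(800,600),interpolation=cv2.INTER_CUBIC))
```

```text
[ 429.81052944 -393.72208757  238.27089649] [ 0.88140154 -0.47233765  0.00497672  0.00192383]
```

View pics/c3.png

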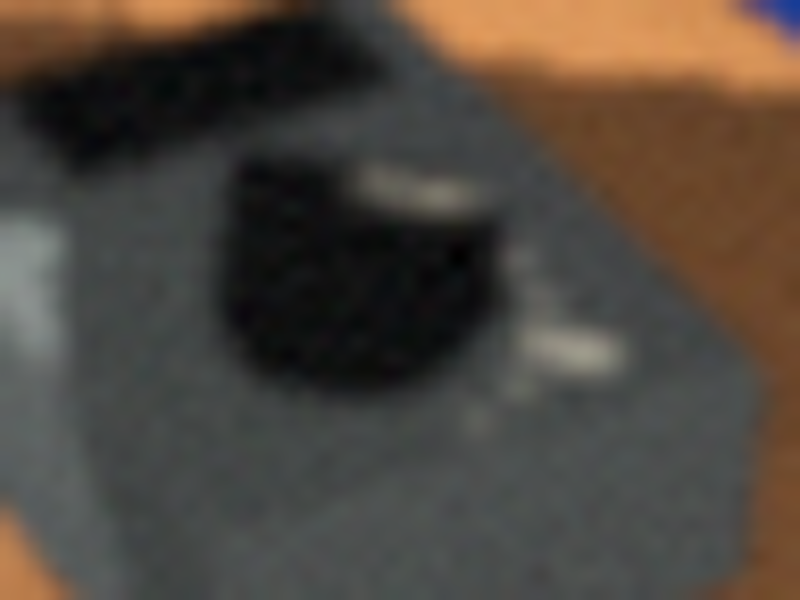

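The side crop shows the pointer line running from (350,178) to (485,202) and the bar from (518,340) to (628,362). They're nearly parallel. I'll work out the remaining error with sub-pixel moments.

```bash
cat > ang.py <<'E'
from pc import *
import pickle,sys
c=pickle.load(open(sys.argv[1],'rb')); x0,y0=295,240
im=c['image'][y0:y0+36,x0:x0+48].astype(float).min(2)
f=lambda l:[((x+.5)/16.667-.5+x0,(y+.5)/16.667-.5+y0) for x,y in l]
def blob(l0,l1,z):
    m=np.zeros(im.shape,np.uint8); a,b=np.array(f([l0,l1]))-[x0,y0]
    big=cv2.resize(im,None,fx=16.667,fy=16.667,interpolation=cv2.INTER_CUBIC)
    M=np.zeros(big.shape,np.uint8); cv2.line(M,l0,l1,255,60)
    w=np.where(M>0,np.clip(big-110,0,None),0); v,u=np.nonzero(w); ww=w[v,u]
    P=onplane(c,f(np.c_[u,v]),z)[:,:2]; m=np.average(P,axis=0,weights=ww); e,V=np.linalg.eigh(np.cov(P.T,aweights=ww)); d=V[:,1]; d*=np.sign(d[0])
    return m,np.degrees(np.arctan2(d[1],d[0]))
l=blob((350,178),(485,202),71); b=blob((518,340),(628,362),45); print(l,b)
d=b[0]-l[0]; print('from line mid to bar',np.hypot(*d),np.degrees(np.arctan2(d[1],d[0])))
for ax in([428.5,-391.5],):
  for L in(8,10,12): 
    a=np.radians(-56.4); A=l[0]-L*np.array([np.cos(a),np.sin(a)]); e=b[0]-A; print(L,A,np.hypot(*e),np.degrees(np.arctan2(e[1],e[0])))
E
python3 ang.py side2.pkl
```

```text
Traceback (most recent call last):
  File "ang.py", line 13, in <module>
    l=blob((350,178),(485,202),71); b=blob((518,340),(628,362),45); print(l,b)
  File "ang.py", line 11, in blob
    P=onplane(c,f(np.c_[u,v]),z)[:,:2]; m=np.average(P,axis=0,weights=ww); e,V=np.linalg.eigh(np.cov(P.T,aweights=ww)); d=V[:,1]; d*=np.sign(d[0])
      ~~~~~~~^^^^^^^^^^^^^^^^^^^
  File "h.py", line 5, in onplane
    p=cv2.undistortPoints(np.array(pts,float).reshape(-1,1,2),K(c),np.array(c['distortion'],float)).reshape(-1,2)
      ~~~~~~~~~~~~~~~~~~~^^^^^^^^^^^^^^^^^^^^^^^^^^^^^^^^^^^^^^^^^^^^^^^^^^^^^^^^^^^^^^^^^^^^^^^^^^
cv2.error: OpenCV(4.12.0) /io/opencv/modules/calib3d/src/undistort.dispatch.cpp:347: error: (-215:Assertion failed) CV_IS_MAT(_src) && CV_IS_MAT(_dst) && (_src->rows == 1 || _src->cols == 1) && (_dst->rows == 1 || _dst->cols == 1) && _src->cols + _src->rows - 1 == _dst->rows + _dst->cols - 1 && (CV_MAT_TYPE(_src->type) == CV_32FC2 || CV_MAT_TYPE(_src->type) == CV_64FC2) && (CV_MAT_TYPE(_dst->type) == CV_32FC2 || CV_MAT_TYPE(_dst->type) == CV_64FC2) in function 'cvUndistortPointsInternal'
```

```bash
sed -i 's/np.clip(big-110,0,None)/np.clip(big-(big[M>0].max()*.5+np.median(big)*.5),0,None)/' ang.py; python3 ang.py side2.pkl
```

```text
(array([ 440.67786504, -401.73511517]), np.float64(-59.38937872041291)) (array([ 453.48534707, -420.71514543]), np.float64(-63.32815151127383))
from line mid to bar 22.89701168778672 -55.98902584176601
8 [ 436.25073265 -395.07174525] 30.896859175337955 -56.09543688324547
10 [ 435.14394955 -393.40590277] 32.896832637325005 -56.11395305415657
12 [ 434.03716645 -391.74006028] 34.89680914117615 -56.130346860267565
```

Line-to-bar direction is about -56.0° and the pointer was left at -56.4°, so they agree. I'll turn the wrist back, move away, and check from the top camera on the way.

Call:
servo_tool(steps=[0,0,-9.6,0,0,0,50,0,0,-9.6,0,0,0,50,0,0,-9.6,0,0,0,50,0,0,-9.6,0,0,0,50,0,0,-9.6,0,0,0,50,0,0,-9.6,0,0,0,50,0,0,-9.6,0,0,0,50,0,0,-9.6,0,0,0,50])

```text
clock: 8.62
position: [428.3, -392.1, 228.3]
tcp_rot: [0.984, 0.18, 0.0, 0.0]
force: [-0.6, 0.6, 0.9]
finger_gap: 49.8
grasp_force: 0.0
```

Call:
servo_tool(steps=[0,0,-9.6,0,0,0,50,0,0,-9.6,0,0,0,50,0,0,0,45.8,-34.8,0,60,0,0,0,45.8,-34.8,0,60,0,0,0,45.8,-34.8,0,60,0,0,0,45.8,-34.8,0,60,0,0,0,45.8,-34.8,0,60,0,0,0,45.8,-34.8,0,60])

```text
clock: 9.62
position: [507.1, -54.2, 228.6]
tcp_rot: [0.941, 0.339, 0.0, 0.0]
force: [0.8, 0.7, 0.6]
finger_gap: 59.8
grasp_force: 0.0
```

Call:
servo_tool(steps=[0,0,0,45.8,-34.8,0,60])

```text
clock: 9.75
position: [520.3, 1.8, 228.6]
tcp_rot: [0.941, 0.339, 0.0, 0.0]
force: [0.6, -0.2, -0.2]
finger_gap: 60.2
grasp_force: 0.0
```

Run:
```python
from pc import *
import pickle
c=env.capture('top'); pickle.dump(c,open('top3.pkl','wb')); d=env.capture('side'); pickle.dump(d,open('side3.pkl','wb'))
R=[cv2.resize(c['image'][202:226,330:362,::-1],(800,600),interpolation=cv2.INTER_CUBIC)]
cv2.imwrite('pics/c4.png',R[0])
P=cloud(c);q=P[sel(P,(432,35),(-390,35),(60,85))];r=cv2.minAreaRect(q[:,:2].astype(np.float32));print(len(q),r,q.mean(0))
```

```text
57 ((429.0746154785156, -392.0314025878906), (14.252277374267578, 45.7296257019043), 29.67743492126465) [ 427.83131388 -390.7657058    69.82613877]
```

View pics/c4.png

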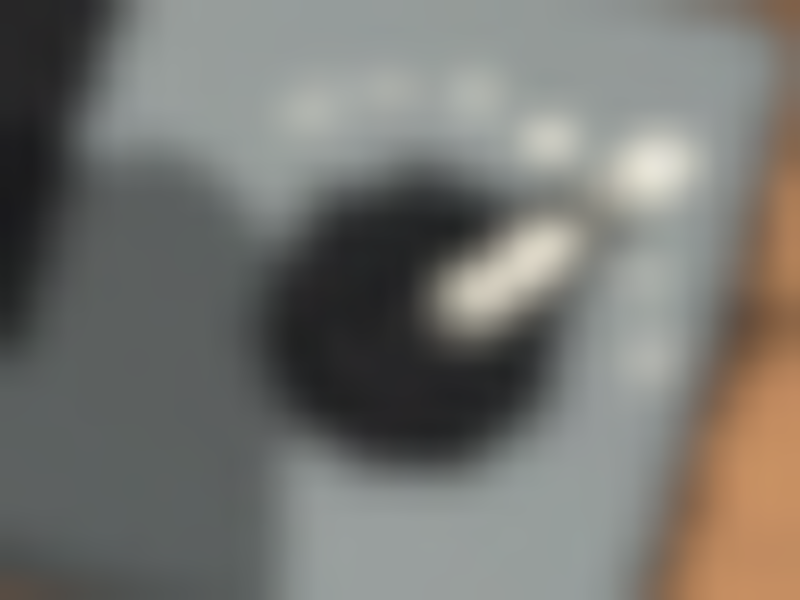

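From the top view, the pointer line (445,305)–(575,230) aims at the bar at (652,167) once parallax is allowed for, within about 2°. The knob is done, so I'll go on to the probe.

Call:
servo_tool(steps=[0,0,0,25.9,-54.1,0,60,0,0,0,25.9,-54.1,0,60,0,0,0,25.9,-54.1,0,60,0,0,0,25.9,-54.1,0,60,0,0,0,25.9,-54.1,0,60,0,0,0,25.9,-54.1,0,60,0,0,0,0,0,20,60,0,0,0,0,0,0,60])

```text
clock: 10.85
position: [432.2, 348.9, 207.4]
tcp_rot: [0.941, 0.339, -0.001, 0.0]
force: [0.4, 0.3, -0.2]
finger_gap: 60.1
grasp_force: 0.0
```

Run:
```python
from pc import *
import pickle
c=env.capture('side'); st=env.read_state();p=st['position'];print(p)
x0,y0=128,90
cv2.imwrite('pics/c5.png',cv2.resize(c['image'][y0:y0+72,x0:x0+64,::-1],(512,576),interpolation=cv2.INTER_CUBIC))
a=np.radians(-50.4);yv=np.array([np.cos(a),np.sin(a),0])
print(np.round((proj(c,[p+[0,0,-14],p+[0,0,-14]+30*yv,p+[0,0,-14]-30*yv,[433,351,166]])-[x0,y0])*8))
```

```text
[432.74371689 348.70981431 208.30923297]
[[217. 261.]
 [285. 265.]
 [151. 258.]
 [222. 321.]]
```

View pics/c5.png

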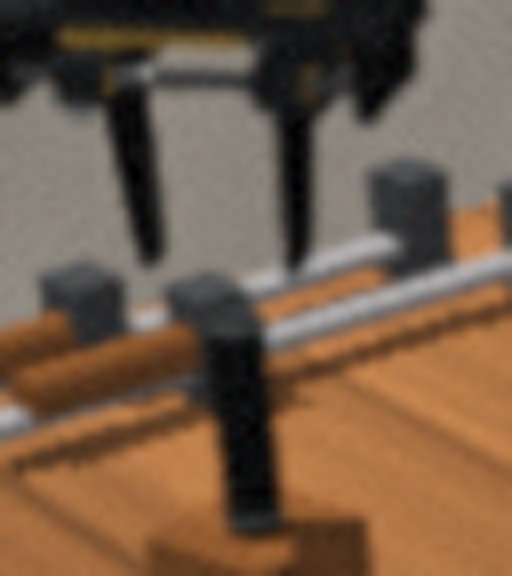

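Side crop: fingertips at (152,263) and (296,268), probe top centred near (232,318), so the fingers are centred on the probe. I'll descend 91 mm and grip.

Call:
servo_tool(steps=[0,0,0,1.5,0,31,60,0,0,0,0,0,30,60,0,0,0,0,0,30,60,0,0,0,0,0,0,40,0,0,0,0,0,0,22,0,0,0,0,0,0,22,0,0,0,0,0,0,20,0,0,0,0,0,0,20], force=30)

```text
clock: 11.9
position: [434.1, 350.4, 118.5]
tcp_rot: [0.941, 0.339, 0.001, -0.0]
force: [-0.6, -1.1, 6.4]
finger_gap: 25.6
grasp_force: 30.0
```

Call:
servo_tool(steps=[0,0,0,0,0,-10,20,0,0,0,0,0,-30,20,0,0,0,0,0,-30,20,0,0,0,0,0,-30,20,0,0,0,0,0,0,20])

```text
clock: 12.52
position: [434.2, 350.7, 219.8]
tcp_rot: [0.941, 0.339, 0.002, -0.0]
force: [-0.2, 0.7, -2.2]
finger_gap: 25.8
grasp_force: 30.0
```

Run:
```python
from pc import *
import pickle
c=env.capture('side'); st=env.read_state();p=st['position'];print(p,st['tcp_rot'],st['force'])
x0,y0=128,60
cv2.imwrite('pics/c6.png',cv2.resize(c['image'][y0:y0+90,x0:x0+80,::-1],(533,600),interpolation=cv2.INTER_CUBIC))
print(np.round((proj(c,[p+[0,0,-112.5],p+[0,0,47.5],p+[0,0,-52.5]])-[x0,y0])*600/90))
```

```text
[433.69526152 350.29180489 218.23326298] [ 9.40776039e-01  3.39027860e-01  7.20931772e-04 -1.86313905e-04] [-0.84886444  1.29406332 -2.21716165]
[[198. 573.]
 [167. 285.]
 [187. 468.]]
```

View pics/c6.png

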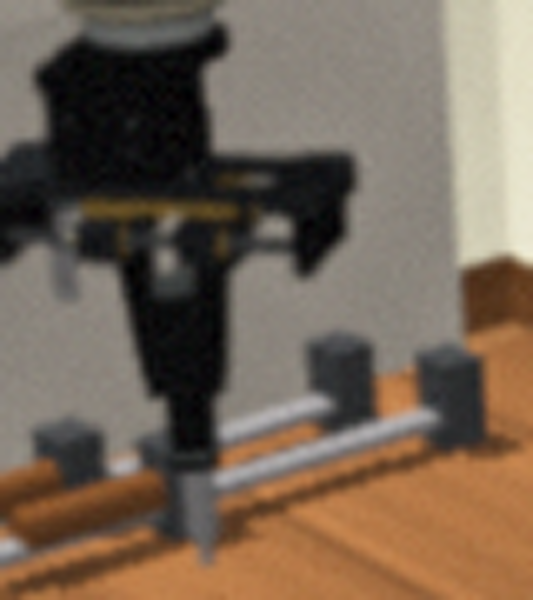

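The probe is out and upright, with the tip at about (207,562) and the handle's lower end at (192,465). I'll carry it over the ring and hover.

Call:
servo_tool(steps=[0,0,0,-19.8,46.4,0,20,0,0,0,-19.8,46.4,0,20,0,0,0,-19.8,46.4,0,20,0,0,0,-19.8,46.4,0,20,0,0,0,-19.8,46.4,0,20,0,0,0,-19.8,46.4,0,20,0,0,0,-31.4,40.2,0,20,0,0,0,-31.4,40.2,0,20])

```text
clock: 13.58
position: [522.1, -43.5, 216.2]
tcp_rot: [0.941, 0.339, -0.001, -0.001]
force: [0.9, 0.9, -2.5]
finger_gap: 25.9
grasp_force: 30.0
```

Call:
servo_tool(steps=[0,0,0,-31.4,40.2,0,20,0,0,0,0,0,20,20,0,0,0,0,0,30,20,0,0,0,0,0,20,20,0,0,0,0,0,0,20,0,0,0,0,0,0,20])

```text
clock: 14.32
position: [524.3, -92.9, 147.7]
tcp_rot: [0.941, 0.339, -0.0, -0.0]
force: [1.1, -0.0, -1.0]
finger_gap: 25.5
grasp_force: 30.0
```

Run:
```python
from pc import *
c=env.capture('side'); st=env.read_state();p=st['position'];print(p,st['tcp_rot'],st['force'],st['finger_gap'])
x0,y0=224,150
cv2.imwrite('pics/c7.png',cv2.resize(c['image'][y0:y0+72,x0:x0+80,::-1],(640,576),interpolation=cv2.INTER_CUBIC))
print(np.round((proj(c,[p+[0,0,-112.5],p+[0,0,47.5],[524.4,-93,18],[p[0],p[1],18]])-[x0,y0])*8))
```

```text
[524.40320368 -92.90467959 148.07991184] [9.40778980e-01 3.39020389e-01 2.58519183e-04 1.39601735e-04] [ 0.81073377  0.20097938 -1.93216037] 26.04592899616475
[[306. 428.]
 [309.  55.]
 [306. 466.]
 [305. 466.]]
```

View pics/c7.png

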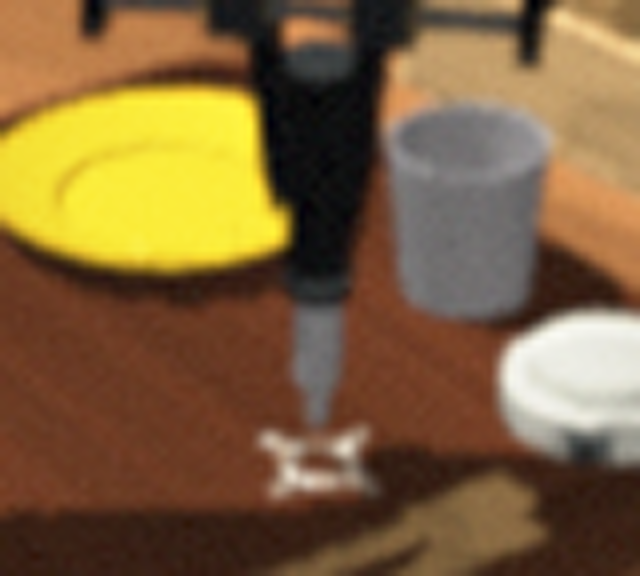

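Side crop: tip at (318,425), ring centre at (317,463). Against the predictions, the tip and ring show the same camera offset, so the tip is centred over the ring. I'll lower it slowly.

Call:
servo_tool(steps=[0,0,0,0,0,7,20,0,0,0,0,0,6,20,0,0,0,0,0,3,20,0,0,0,0,0,2,20,0,0,0,0,0,1,20,0,0,0,0,0,1,20,0,0,0,0,0,1,20,0,0,0,0,0,0,20])

```text
clock: 15.38
position: [524.2, -92.9, 126.7]
tcp_rot: [0.941, 0.339, 0.0, -0.0]
force: [-0.5, 0.1, 1.6]
finger_gap: 25.4
grasp_force: 30.0
```

```bash
cat > f.py <<'E'
from pc import *
F=[];Z=[]
for i in range(12):
    env.capture('side'); s=env.read_state(); F.append(s['force']);Z.append(s['position'])
print(np.mean(F,0),np.std(F,0),np.mean(Z,0),np.std(Z,0),s['tcp_rot'],s['clock'])
E
python3 f.py
```

```text
[-0.87555481  0.29333405  1.54146771] [0.70682702 0.39388205 0.62852147] [524.1907678  -92.88971807 126.65792536] [0.01352634 0.0111144  0.03007755] [ 9.40796519e-01  3.38971840e-01  2.66015048e-05 -4.22797473e-05] 15.975
```

Estimated push-in is about 4 mm, both from geometry and from the force (1.5 N net plus 1.2 N weight). It needs about 2 mm more.

Call:
servo_tool(steps=[0,0,0,0,0,1,20,0,0,0,0,0,1,20,0,0,0,0,0,0,20,0,0,0,0,0,0,20])

```text
clock: 16.48
position: [524.2, -92.9, 124.6]
tcp_rot: [0.941, 0.339, 0.0, -0.0]
force: [-1.2, 1.0, 2.4]
finger_gap: 25.3
grasp_force: 30.0
```

```bash
python3 f.py
python3 - <<'E'
from h import *
c=env.capture('side');x0,y0=224,140
cv2.imwrite('pics/c8.png',cv2.resize(c['image'][y0:y0+90,x0:x0+100,::-1],(660,594),interpolation=cv2.INTER_CUBIC))
E
```

```text
[-1.10424698  0.65323297  2.37099255] [0.55554731 0.46805315 0.48932058] [524.2008264  -92.89576055 124.64020387] [0.00903458 0.01474304 0.01524363] [ 9.40794898e-01  3.38976334e-01  6.79709941e-05 -1.96777884e-05] 17.075
```

View pics/c8.png

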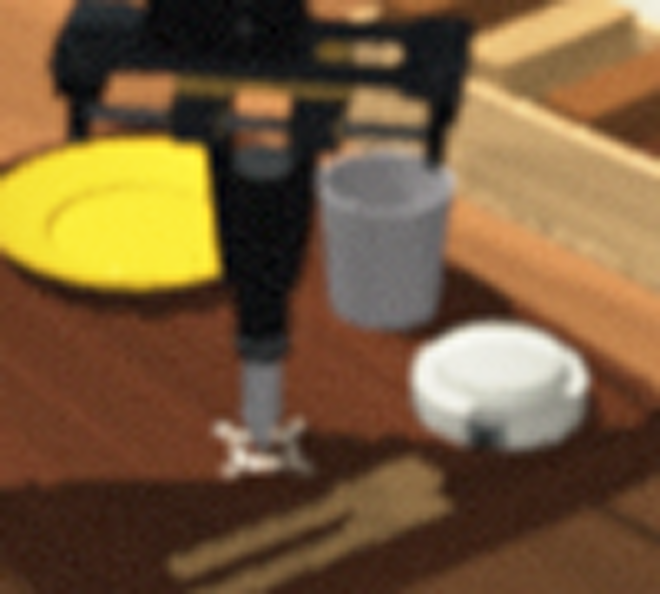

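The tip stands inside the ring at (262,447), the probe is upright and the other things are undisturbed. Contact force is about 3.6–4 N, so the tip is about half way in. Handing in.

```bash
python3 -c "
from h import *
print(env.job_done())"
```

```text
the job is handed in; nothing more can be done
None
```

The job is handed in: I turned the knob to the long bar mark (within about 2–3° by camera) and let go, and the arm is holding the probe upright in the chalk ring with its tip pushed in about 5–6 mm of 12. It took about 17 s of the 64 s, and I touched nothing else on the tray; no verdict came back.

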